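# Tare a cork ring on the balance and seat the round flask in it

### The arm

A 7-joint arm with a two-finger parallel gripper is mounted at the origin on the work surface. World frame = base frame: x ahead of the robot, y to its left, z up, the work surface at z = 0. Lengths are in m, angles in rad, forces in N, time in s.
With the tool pointing down it reaches from about 0.4 to 0.85 m from the base axis. Payload 10.4 kg.
Tool frame: the origin (TCP) lies on the centre line of the jaws, within the pads' length; the fingertips stand 22 mm ahead of it and the grasp point (between the pads) lies 3 mm ahead of it; z points along the fingers, y is the line along which they close (so a half turn about z gives the same grasp; the last joint's range is limited). The gripper opens to 87 mm and grips with 3 to 60 N. Pads are 19 mm wide; open, the fingers measure 117 mm over their backs; the gripper's body (75 mm by 190 mm) begins 51 mm behind the grasp point.
Start: joints at [-0.023, 0.332, -0.065, 1.46, 0.022, 1.35, -0.088], TCP at [0.625, 0, 0.245] pointing down, gripper open.
Joint ranges: [-2.6, 2.6], [-0.5, 2.12], [-1.47, 1.34], [0.16, 2.42], [-1.27, 4.41], [0.06, 2.06], [-2.6, 2.6]. Speed limits (rad/s): [2.22, 2.22, 2.79, 2.79, 3.14, 3.14, 3.14].

### API

Orientations are given as a unit quaternion [x, y, z, w].
In Python, from bench import r, viewer, read_state gives the robot as it stands (r), with the cameras (viewer) and the readings as plain functions.
- The arm moves only by the shell command python3 jog.py [FORCE], which reads ROWS from standard input. ROWS is a JSON object with one list for each field, all of the same length, 1 to 12, a row being the entries at one place: x, y, z (the shift in m), yaw (a turn about the tool's z in rad), aperture (the finger opening in m); each row is the pose to reach, as a shift and turn from the pose commanded when the command began, along the tool's axes at that moment; what a row does not reach only later rows make up. A row lasts 1/10 s, in which the tool goes at most 0.05 m and 0.15 rad, less where a joint would pass 70% of its speed; a pose out of reach is approached as far as the arm can. The fingers move at their own pace and stop on an object; FORCE is the grip in N (left out, the last holds). Time passes only in rows, so rows that do not move let the fingers close. It prints the time, the measured TCP pose, the force, the opening and the grip force at its end. Input that does not fit is refused with a message, and nothing moves.
- read_state(): the state, without advancing time (a new reading comes with each control period).
- viewer.camera(name): name is "scene" or "side" or "wrist"; returns a dict with "img" (480x640x3 uint8, red, green, blue), "fx", "fy", "cx", "cy" (pixels), "pose" (4x4, takes a point from camera to world coordinates). Camera axes: x right, y down, z forward; pixel columns grow to the right and rows downward; lengths in m; the calibration is good to about 2 mm. A picture is of the moment at which its call begins. There is no depth.
- r.close_job(): hands the job in; it is judged then, once.
The state is a dict: "time": time; "joint_positions": joint angles; "joint_vel": joint speeds; "joint_torque": joint torques, N m; "ee_pos": TCP position; "eef_rot": TCP orientation; "ft_force": force on the tool from outside, world axes, zero at the start; "torque": the same for the moment, N m; "width": finger opening in m; "grip_force": force on a finger pad.
Only numpy, scipy, OpenCV 4.12 (cv2) and the standard library are available. Lean on these libraries where they do the work, as an engineer would, in place of code of your own. Each camera call takes 0.05 s, during which the arm holds its last target. There are 200 camera calls.

### The job

Get the round-bottomed flask onto the balance for weighing: set the larger cork ring flat in the middle of the pan and let go of it, press and release the tare key while the flask is still in its white stand, then bring the flask over and lower it gently into the cork ring. Do not let go of it until the ring carries it, and leave it standing there by itself, well seated with its neck upright. Leave the other things on the bench where they are.

Things in the scene. Friction and masses are not known exactly. Their poses are not given: they have to be found in the camera images.
- balance: Top-loading electronic balance, light grey, 290 mm deep (x) x 200 mm wide (y), fixed to the bench. Origin: centre of its underside. x points from its front (towards the robot) to its back, z up. The front 100 mm is the control panel, sloping from 40 mm high at the front edge up to 60 mm, with a display, four small round keys (not used) and the tare key; behind it the housing is 66 mm high.
- pan_centre (a point): Centre of the top face of the balance's square flat steel pan, 165 x 165 mm, 80 mm above the bench. Axes as the balance. The pan does not move.
- tare_key (a joint): Travel of the tare key: 0 at rest, 0.004 m fully down. It springs back; about 1.2 N starts it moving and about 4 N holds it fully down, against a hard stop.
- tare_key_top (a point): Centre of the top face of the tare key: the one wide bar key, grey, 48 mm (balance y) x 22 mm, in the middle of the row of keys near the panel's front edge, 53 mm above the bench and 7 mm proud of the panel at rest. z is the panel's normal, 0.2 rad from vertical towards the front; the key moves along -z.
- ring_large: The larger of two plain cork rings, loose, about 45 g, lying flat on the bench: outside diameter 105 mm, bore 55 mm (wall 25 mm thick), height 30 mm; both rims of the bore have a 6 mm bevel at 45 degrees, so it can lie either way up. Origin: centre of the underside, z along its axis.
- ring_large_mid (a point): Centre of the large cork ring at half its height, 15 mm above its underside. The flask's bulb, seated in the ring, has its centre 42 mm above this point.
- ring_small: The smaller cork ring, loose, outside diameter 78 mm, bore 33 mm, height 25 mm; too small for this flask and not used. Origin: centre of its underside. The two rings may have changed places.
- flask: Clear glass round-bottomed flask, about 150 g, 140 mm tall: bulb 85 mm and neck 29 mm in diameter. Origin: centre of the bulb; z runs up the neck. The neck is straight from 45 to 91 mm above the origin, then a 33 mm rim ends it at 97.5 mm. It starts crooked in its white stand, leaning about 0.3 rad in some direction; in stand or cork ring, friction holds it at whatever lean it is left.
- flask_neck (a point): Point on the neck's axis 72 mm above the centre of the bulb, the place to grip it. Axes as the flask. Fingers snapped open drag the light neck askew: let go of it by opening in small steps (a few mm at a time).
- flask_stand: White plastic flask stand fixed to the bench: a ring tapering from 120 mm diameter at the foot to 92 mm at the top, 40 mm high, with a bevelled 56 mm bore. Origin: centre of its underside. The flask's bulb centre is 64 mm above the bench while it stands here.
- wash_bottle: Off-white plastic wash bottle with a thin bent spout, 72 mm in diameter, about 195 mm tall, loose. Origin: centre of its underside. Not used.
- tip_box: Closed pale green box of pipette tips, 85 x 125 x 65 mm, loose. Origin: centre of its underside. Not used.
- pipette_bulb: Red rubber pipette bulb, 56 mm ball on a cream foot 64 mm in diameter, 112 mm tall in all, loose. Origin: centre of its underside. Not used.

How it is judged:
By the outcome, as a careful person would: the job done as asked, in the order asked, and still so for the second after the job is handed in, with the robot touching nothing.
It also fails if it takes over 72 s, if anything falls off the work surface, if the arm or the gripper's body presses on something with over 40 N, if the wrist force passes 120 N, or if a joint passes its speed limit or range.

## Working session

There is one attempt and no reset: what is moved stays moved. The work goes in short steps, Python scripts to look and compute and a shell command to move; the robot and the scene stay as the last step left them, time stands still between calls to the robot, and variables do not carry over. Pictures are saved under pics/ and viewed, at most 10 in all, crops included, and the job is handed in when it is done.

```bash
ls; mkdir -p pics; python3 - <<'E'
from bench import r, viewer, read_state
import cv2,numpy as np
for n in ["scene","side","wrist"]:
    c=viewer.camera(n); cv2.imwrite(f"pics/{n}0.png",c["img"][:,:,::-1]); print(n,c["fx"],c["fy"],c["cx"],c["cy"],np.round(c["pose"],3).tolist())
s=read_state(); print(s["time"],s["ee_pos"],s["eef_rot"],s["width"])
E
```

```text
bench.py
jog.py
pics
scene 455.0037978927887 455.0037978927887 326.41327687369653 236.1287809907787 [[-0.521, 0.664, -0.536, 1.245], [0.853, 0.417, -0.313, 0.324], [0.015, -0.621, -0.784, 1.059], [0.0, 0.0, 0.0, 1.0]]
side 546.6104551176716 546.6104551176716 303.8626759622588 246.95803860292776 [[0.894, -0.294, 0.338, 0.171], [-0.447, -0.615, 0.649, -0.842], [0.017, -0.732, -0.681, 0.952], [0.0, 0.0, 0.0, 1.0]]
wrist 398.8869194076035 398.8869194076035 317.54518974892096 234.71032402637616 [[1.0, 0.0, -0.002, 0.624], [-0.0, -0.957, -0.291, 0.08], [-0.001, 0.291, -0.957, 0.384], [0.0, 0.0, 0.0, 1.0]]
0.15 [6.24747810e-01 4.33980857e-06 2.43958462e-01] [ 7.07108945e-01  7.07104426e-01 -3.73730332e-04 -3.61084618e-04] 0.08699927247795085
```

View pics/scene0.png

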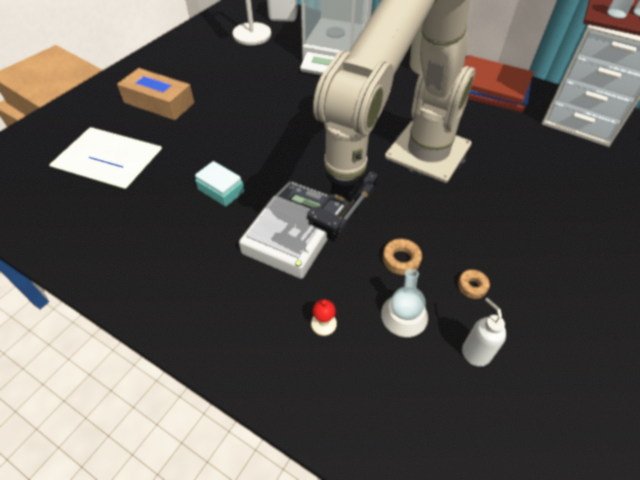

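View pics/side0.png

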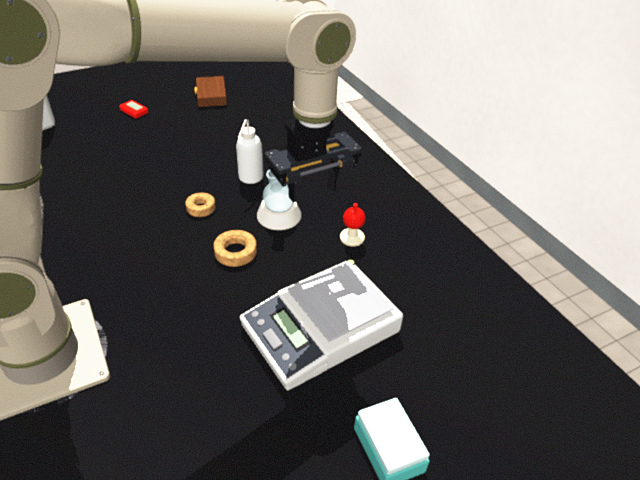

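The scene view shows the large ring at (402,256), the flask at about (406,300) and the balance at (290,232). In the side view the large ring is at (236,248), the flask at (279,195), the tare key at (272,339) and the pan at (345,305). Next I'll enlarge the flask and balance.

```bash
cat > h.py <<'E'
import numpy as np,cv2
def ray(c,uv):
    d=np.array([(uv[0]-c["cx"])/c["fx"],(uv[1]-c["cy"])/c["fy"],1.]);P=np.array(c["pose"]);return P[:3,3],P[:3,:3]@d
def plane(c,uv,z):
    o,d=ray(c,uv);return o+d*(z-o[2])/d[2]
def tri(c1,u1,c2,u2):
    A=[];b=[]
    (o1,d1),(o2,d2)=ray(c1,u1),ray(c2,u2)
    t=np.linalg.lstsq(np.c_[d1,-d2],o2-o1,rcond=None)[0]
    p,q=o1+t[0]*d1,o2+t[1]*d2
    return (p+q)/2,np.linalg.norm(p-q)
def cork(c):
    h=cv2.cvtColor(c["img"],cv2.COLOR_RGB2HSV);m=cv2.inRange(h,(8,90,80),(25,255,255))
    m=cv2.morphologyEx(m,cv2.MORPH_CLOSE,np.ones((3,3)))
    cs,_=cv2.findContours(m,cv2.RETR_EXTERNAL,cv2.CHAIN_APPROX_NONE)
    return [(cv2.contourArea(k),cv2.minEnclosingCircle(k),cv2.fitEllipse(k)) for k in cs if cv2.contourArea(k)>200]
E
python3 - <<'E'
from bench import r, viewer, read_state
from h import *
S,D,W=[viewer.camera(n) for n in ["scene","side","wrist"]]
np.save("cams.npy",np.array([S,D,W],dtype=object),allow_pickle=True)
for c in (S,D):
    for a,mc,e in cork(c): print(a,np.round(e[0],1),np.round(e[1],1),np.round(plane(c,e[0],.015),3))
def crop(c,x,y,w,h): return cv2.resize(c["img"][y:y+h,x:x+w,::-1],(400,300),interpolation=cv2.INTER_CUBIC)
m=np.vstack([np.hstack([crop(S,365,255,80,60*4//4+0) if 0 else crop(S,350,260,112,84),crop(D,223,160,112,84)]),
 np.hstack([crop(D,232,250,180,135),crop(S,235,175,132,99)])])
cv2.imwrite("pics/m1.png",m)
cv2.imwrite("pics/w1.png",W["img"][:,:,::-1])
E
```

```text
700.0 [473.9 283.3] [28.3 31.6] [0.457 0.332 0.015]
1049.5 [401.8 255.2] [35. 39.] [0.476 0.124 0.015]
2528.0 [156.1  92.9] [41.9 79.4] [ 0.278 -1.02   0.015]
4232.5 [40.4 81.3] [ 54.8 112.4] [ 0.466 -1.455  0.015]
1278.5 [234.6 247.5] [37.1 44. ] [0.478 0.125 0.015]
580.5 [199.9 204.1] [24.6 30.2] [0.456 0.328 0.015]
793.0 [210.4  90.5] [32.3 33.5] [0.701 0.939 0.015]
```

View pics/m1.png

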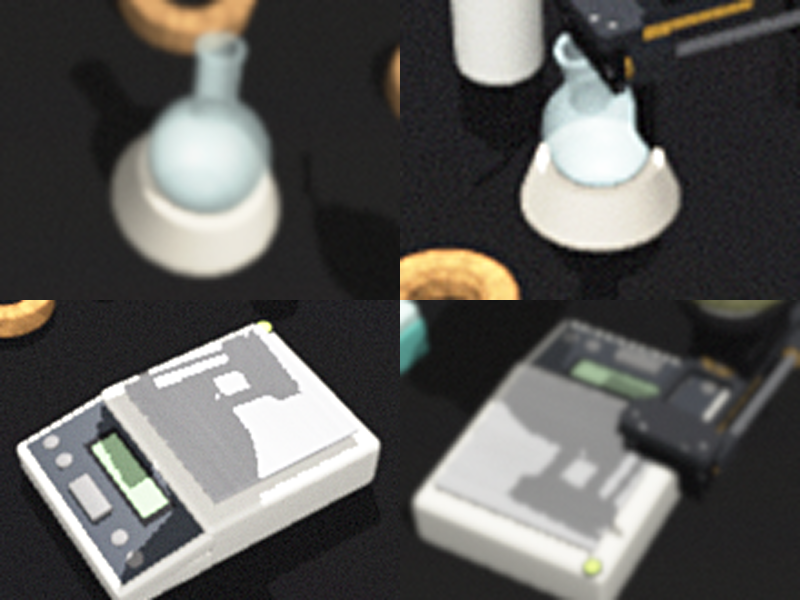

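```bash
python3 - <<'E'
from h import *
S,D,W=np.load("cams.npy",allow_pickle=True)
print("rim",tri(S,(411.9,271.8),D,(271.2,173.4)))
print("bulb scene z.064",plane(S,(408.5,302.8),.064))
# stand: foot outer lowest/left/right points, white-ish mask
for n,c,roi in(("S",S,(370,285,440,345)),("D",D,(245,185,310,235))):
    h=cv2.cvtColor(c["img"],cv2.COLOR_RGB2HSV);m=cv2.inRange(h,(0,0,110),(30,60,255));k=np.zeros_like(m);x0,y0,x1,y1=roi;k[y0:y1,x0:x1]=m[y0:y1,x0:x1]
    cs,_=cv2.findContours(k,cv2.RETR_EXTERNAL,cv2.CHAIN_APPROX_NONE);q=max(cs,key=cv2.contourArea);hu=cv2.convexHull(q)[:,0]
    i=hu[hu[:,1]>=np.percentile(q[:,0,1],45)]
    # foot points on z=0 -> circle fit with R=.06
    P=np.array([plane(c,p,0)[:2] for p in i]);A=np.c_[2*P,np.ones(len(P))];s=np.linalg.lstsq(A,(P**2).sum(1),rcond=None)[0]
    print(n,"stand",s[:2],"R",np.sqrt(s[2]+s[:2]@s[:2]),cv2.boundingRect(q))
b=lambda u,v:(232+u/2.2222,250+(v-300)/2.2222)
print("key",plane(D,b(90,497),.053))
for p in((118,390),(262,327),(365,437),(215,507)): print("pan?",plane(D,b(*p),.08))
s=lambda u,v:(235+(u-400)/3.03,175+(v-300)/3.03)
for p in((437,487),(603,550),(530,368)): print("panS?",plane(S,s(*p),.08))
for uv,c,z in(((484,345),S,0),((250,178),D,0)): print("wash",plane(c,uv,z))
print("pbulb",plane(S,(324,324),.0),plane(D,(352,237),.0))
E
```

```text
rim (array([0.61190507, 0.19261353, 0.15658228]), np.float64(1.9871352502477125e-05))
bulb scene z.064 [0.63698443 0.21131142 0.064     ]
S stand [0.63962788 0.21166305] R 0.05939848093984088 (382, 299, 46, 39)
D stand [0.63717142 0.2089868 ] R 0.06007162082437274 (257, 200, 44, 30)
key [ 0.43537452 -0.20282229  0.053     ]
pan? [ 0.50474535 -0.11602177  0.08      ]
pan? [ 0.67485729 -0.10098464  0.08      ]
pan? [ 0.68820607 -0.27053235  0.08      ]
pan? [ 0.52263514 -0.2803929   0.08      ]
panS? [ 0.69216614 -0.25028966  0.08      ]
panS? [ 0.67120051 -0.08503415  0.08      ]
panS? [ 0.52732368 -0.26423259  0.08      ]
wash [0.60785799 0.41710865 0.        ]
wash [0.63273367 0.40154562 0.        ]
pbulb [0.77030998 0.04531991 0.        ] [0.77319529 0.04586029 0.        ]
```

View pics/w1.png

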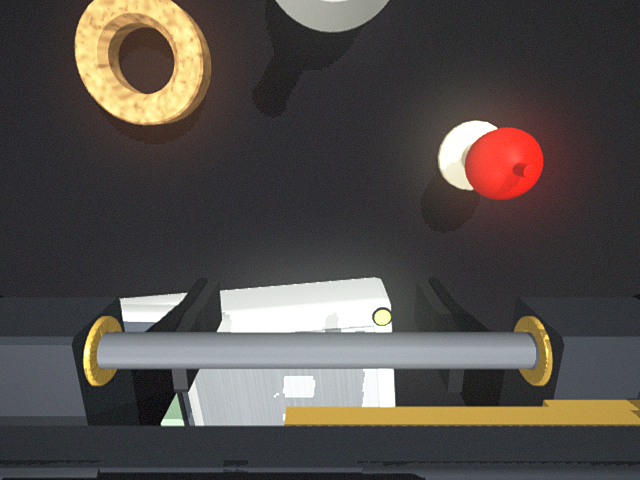

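The wrist view shows the large ring at (143,60) upper left, the stand at (333,0) and the red bulb at (500,160). The two camera views agree: ring centre (0.477,0.1245) and stand (0.638,0.210). I'll grip the ring wall on its near side.

```bash
echo '{"x":[0.03, 0.06, 0.09, 0.11, 0.1245, 0.1245, 0.1245, 0.1245], "y":[-0.04, -0.08, -0.12, -0.16, -0.188, -0.188, -0.188, -0.188], "z":[0.01, 0.03, 0.06, 0.09, 0.12, 0.14, 0.14, 0.14], "yaw":[0, 0, 0, 0, 0, 0, 0, 0], "aperture":[0.045, 0.045, 0.045, 0.045, 0.045, 0.045, 0.045, 0.045]}' | python3 jog.py 15
python3 - <<'E'
from bench import r, viewer, read_state
from h import *
S,D,W=[viewer.camera(n) for n in ["scene","side","wrist"]]
np.save("cams2.npy",np.array([S,D,W],dtype=object),allow_pickle=True)
def crop(c,x,y,w,h): return cv2.resize(c["img"][y:y+h,x:x+w,::-1],(400,300),interpolation=cv2.INTER_CUBIC)
for c in (S,D,W):
    for a,mc,e in cork(c): print(a,np.round(e[0],1),np.round(plane(c,e[0],.015),3))
cv2.imwrite("pics/m2.png",np.vstack([np.hstack([crop(D,232,250,180,135),crop(S,235,180,120,90)]),np.hstack([cv2.resize(W["img"][:,:,::-1],(400,300)),crop(D,180,180,140,105)])]))
E
```

```text
time: 1.1
ee_pos: [0.4378, 0.1243, 0.1054]
eef_rot: [0.707, 0.707, 0.0, 0.0]
ft_force: [0.0, -0.7, 0.4]
width: 0.046
grip_force: 0.0
696.0 [473.9 283.3] [0.457 0.332 0.015]
1041.0 [401.9 255.3] [0.476 0.124 0.015]
2528.0 [156.1  92.9] [ 0.278 -1.02   0.015]
4227.5 [40.3 81.3] [ 0.466 -1.455  0.015]
1257.0 [234.6 247.6] [0.477 0.125 0.015]
8969.5 [531.  412.7] [0.588 0.004 0.015]
823.5 [195.8 350.7] [0.358 0.054 0.015]
25362.0 [394.9 250.6] [0.486 0.124 0.015]
```

View pics/m2.png

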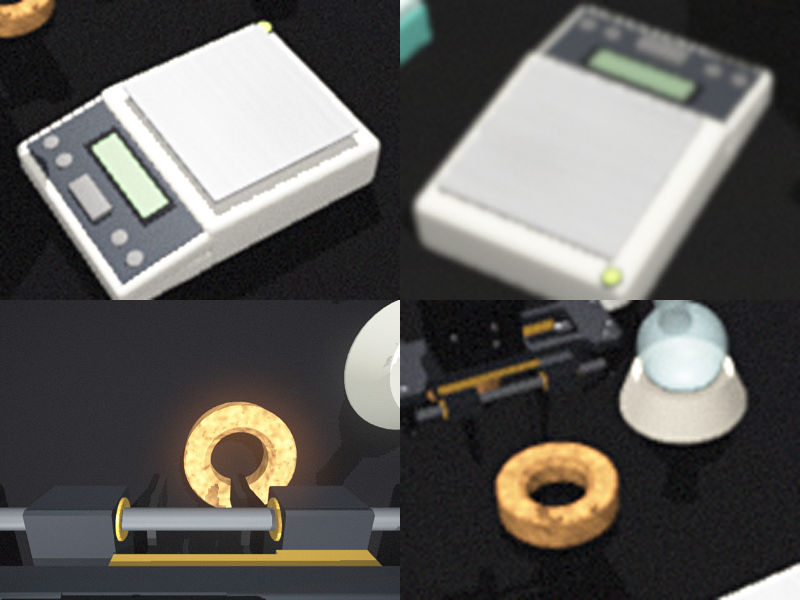

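The pan corners are clear: in the side crop (125,92), (262,25), (358,132), (214,200), and in the scene crop (440,190), (613,258), (702,118), (535,60). The ring is under the fingers, so I'll descend and grip.

```bash
echo '{"x":[0, 0, 0, 0, 0, 0, 0, 0], "y":[0, 0, 0, 0, 0, 0, 0, 0], "z":[0.03, 0.055, 0.077, 0.077, 0.077, 0.077, 0.077, 0.077], "yaw":[0, 0, 0, 0, 0, 0, 0, 0], "aperture":[0.045, 0.045, 0.045, 0.045, 0.015, 0.015, 0.015, 0.015]}' | python3 jog.py 15
python3 - <<'E'
from h import *
S,D,W=np.load("cams2.npy",allow_pickle=True)
b=lambda u,v:(232+u/2.2222,250+v/2.2222)
s=lambda u,v:(235+(u-400)/3.333,180+v/3.333)
for c,f,L in((D,b,((125,92),(262,25),(358,132),(214,200))),(S,s,((535,60),(702,118),(613,258),(440,190)))):
    P=np.array([plane(c,f(*p),.08)[:2] for p in L]);print(P.round(3).tolist(),P.mean(0))
    print(np.linalg.norm(P-np.roll(P,1,0),axis=1))
print("key",plane(D,b(89,197),.053),plane(S,s(661,49),.053))
E
```

```text
time: 2.05
ee_pos: [0.4379, 0.1247, 0.0287]
eef_rot: [0.707, 0.707, 0.001, 0.001]
ft_force: [-0.8, -0.4, 7.1]
width: 0.0252
grip_force: 14.5
[[0.51, -0.121], [0.676, -0.098], [0.686, -0.262], [0.526, -0.273]] [ 0.59931394 -0.18887483]
[0.15270648 0.16815563 0.16432008 0.16052123]
[[0.533, -0.269], [0.512, -0.109], [0.675, -0.092], [0.693, -0.25]] [ 0.60342193 -0.18007673]
[0.1614514  0.1610787  0.16390014 0.15904447]
key [ 0.43454759 -0.20242167  0.053     ] [ 0.44091737 -0.19620241  0.053     ]
```

```bash
echo '{"x":[0, 0, 0, -0.04, -0.085, -0.13, -0.175, -0.22, -0.265, -0.3085, -0.3085, -0.3085], "y":[0, 0, 0, 0.016, 0.034, 0.053, 0.071, 0.089, 0.107, 0.125, 0.125, 0.125], "z":[-0.03, -0.07, -0.11, -0.12, -0.12, -0.12, -0.12, -0.12, -0.12, -0.11, -0.1, -0.1], "yaw":[0, 0, 0, 0, 0, 0, 0, 0, 0, 0, 0, 0], "aperture":[0.015, 0.015, 0.015, 0.015, 0.015, 0.015, 0.015, 0.015, 0.015, 0.015, 0.015, 0.015]}' | python3 jog.py
python3 - <<'E'
from bench import r, viewer, read_state
from h import *
S,D=[viewer.camera(n) for n in ["scene","side"]]
for c in (S,D):
    for a,mc,e in cork(c): print(a,np.round(e[0],1),np.round(plane(c,e[0],.115),3))
print(read_state()["ee_pos"])
def crop(c,x,y,w,h): return cv2.resize(c["img"][y:y+h,x:x+w,::-1],(400,300),interpolation=cv2.INTER_CUBIC)
cv2.imwrite("pics/m3.png",np.hstack([crop(D,232,230,180,135),crop(S,235,160,132,99)]))
E
```

```text
time: 3.25
ee_pos: [0.5611, -0.1847, 0.126]
eef_rot: [0.708, 0.706, -0.001, -0.001]
ft_force: [-0.8, 0.5, -0.9]
width: 0.0252
grip_force: 14.5
697.0 [473.9 283.3] [0.533 0.331 0.115]
542.0 [285.4 215.5] [ 0.598 -0.187  0.115]
2530.0 [156.1  92.9] [ 0.371 -0.891  0.115]
4229.5 [40.3 81.4] [ 0.541 -1.285  0.115]
1047.5 [338.8 287.1] [ 0.596 -0.185  0.115]
579.0 [199.9 204. ] [0.425 0.204 0.115]
[ 0.56194562 -0.18262221  0.1276919 ]
```

View pics/m3.png

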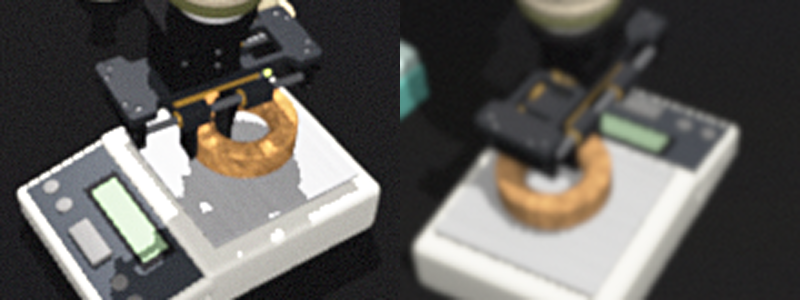

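The ring is held flat above the middle of the pan (about (0.60,-0.185)), so I'll lower it and open gradually.

```bash
echo '{"x":[0, 0, 0, 0, 0, 0, 0, 0, 0, 0], "y":[0, 0, 0, 0, 0, 0, 0, 0, 0, 0], "z":[0.01, 0.016, 0.019, 0.0195, 0.0195, 0.0195, 0.0195, 0.0195, 0.0195, 0.0195], "yaw":[0, 0, 0, 0, 0, 0, 0, 0, 0, 0], "aperture":[0.015, 0.015, 0.015, 0.015, 0.015, 0.027, 0.03, 0.035, 0.045, 0.045]}' | python3 jog.py
echo '{"x":[0, 0, 0, 0, -0.01, -0.016, -0.016], "y":[0, 0, -0.04, -0.08, -0.122, -0.122, -0.122], "z":[-0.02, -0.06, -0.07, -0.07, -0.07, -0.07, -0.07], "yaw":[0, 0, 0, 0, 0, 0, 0], "aperture":[0.045, 0.045, 0.02, 0.0, 0.0, 0.0, 0.0]}' | python3 jog.py
python3 - <<'E'
from bench import r, viewer, read_state
from h import *
S,D=[viewer.camera(n) for n in ["scene","side"]]
for c in (S,D):
    for a,mc,e in cork(c): print(a,np.round(e[0],1),np.round(plane(c,e[0],.095),3))
print(read_state()["ee_pos"])
def crop(c,x,y,w,h): return cv2.resize(c["img"][y:y+h,x:x+w,::-1],(400,300),interpolation=cv2.INTER_CUBIC)
cv2.imwrite("pics/m4.png",np.hstack([crop(D,232,230,180,135),crop(S,235,160,132,99)]))
E
```

```text
time: 4.35
ee_pos: [0.562, -0.184, 0.108]
eef_rot: [0.707, 0.707, 0.0, -0.0]
ft_force: [0.8, -0.6, -0.9]
width: 0.0418
grip_force: 0.0
time: 5.05
ee_pos: [0.4396, -0.2009, 0.1785]
eef_rot: [0.708, 0.706, 0.0, 0.001]
ft_force: [0.0, 0.1, 0.5]
width: 0.0131
grip_force: 0.0
699.0 [473.9 283.3] [0.518 0.331 0.095]
943.0 [286.  222.1] [ 0.603 -0.183  0.095]
2528.0 [156.1  92.9] [ 0.352 -0.917  0.095]
4231.5 [40.4 81.4] [ 0.526 -1.319  0.095]
1710.5 [340.  292.6] [ 0.601 -0.184  0.095]
576.0 [199.9 204. ] [0.431 0.229 0.095]
406.0 [212.5  84.4] [0.677 0.826 0.095]
[ 0.44095806 -0.1996924   0.17829271]
```

View pics/m4.png

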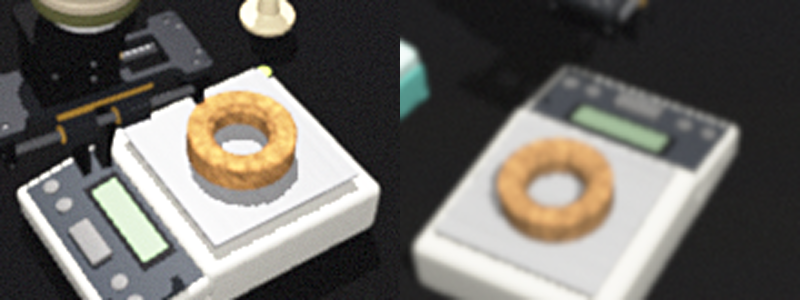

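The ring lies flat at (0.602,-0.184), in the middle of the pan, and the key is clear. Now I'll turn the closed fingers to line up with the key bar.

```bash
echo '{"x":[0, 0, 0, 0, 0, 0, 0, 0, 0, 0, 0, 0], "y":[-0.003, -0.003, -0.003, -0.003, -0.003, -0.003, -0.003, -0.003, -0.003, -0.003, -0.003, -0.003], "z":[0.03, 0.06, 0.07, 0.07, 0.07, 0.07, 0.07, 0.07, 0.07, 0.07, 0.07, 0.07], "yaw":[-0.15, -0.3, -0.45, -0.6, -0.75, -0.9, -1.05, -1.2, -1.35, -1.5, -1.65, -1.68], "aperture":[0, 0, 0, 0, 0, 0, 0, 0, 0, 0, 0, 0]}' | python3 jog.py
echo '{"x":[0, 0, 0, 0], "y":[0, 0, 0, 0], "z":[0.01, 0.02, 0.025, 0.025], "yaw":[0, 0, 0, 0], "aperture":[0, 0, 0, 0]}' | python3 jog.py
python3 - <<'E'
from bench import r, viewer, read_state
from h import *
D=viewer.camera("side");S=viewer.camera("scene")
def crop(c,x,y,w,h): return cv2.resize(c["img"][y:y+h,x:x+w,::-1],(400,300),interpolation=cv2.INTER_CUBIC)
cv2.imwrite("pics/m5.png",np.hstack([crop(D,222,270,120,90),crop(S,265,140,100,75)]))
s=read_state();print(s["ee_pos"],s["ft_force"],s["width"])
E
```

```text
time: 6.35
ee_pos: [0.438, -0.1994, 0.1078]
eef_rot: [-0.057, 0.998, 0.0, 0.0]
ft_force: [0.4, 0.3, -0.6]
width: 0.0004
grip_force: 0.0
time: 6.75
ee_pos: [0.4364, -0.1996, 0.0818]
eef_rot: [-0.054, 0.999, 0.0, -0.001]
ft_force: [-0.1, 0.4, -0.9]
width: 0.0005
grip_force: 0.0
[ 0.4369892  -0.19995182  0.08292459] [ 0.59561357 -0.37705965  0.64906814] 0.0005868521716954824
```

View pics/m5.png

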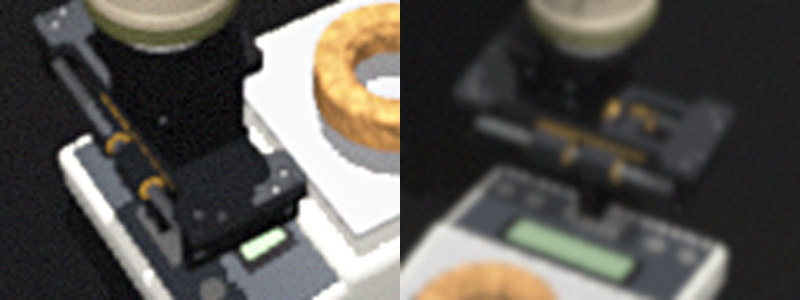

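The fingertips are centred over the key bar, so I'll press gently and watch the force.

```bash
echo '{"x":[0, 0, 0, 0], "y":[0, 0, 0, 0], "z":[0.005, 0.007, 0.009, 0.009], "yaw":[0, 0, 0, 0], "aperture":[0, 0, 0, 0]}' | python3 jog.py; echo '{"x":[0, 0, 0], "y":[0, 0, 0], "z":[0.001, 0.002, 0.002], "yaw":[0, 0, 0], "aperture":[0, 0, 0]}' | python3 jog.py
```

```text
time: 7.25
ee_pos: [0.4376, -0.2, 0.0743]
eef_rot: [-0.055, 0.999, -0.0, 0.001]
ft_force: [1.1, -0.3, 3.9]
width: 0.0006
grip_force: 1.6
time: 7.55
ee_pos: [0.4379, -0.2, 0.0727]
eef_rot: [-0.055, 0.999, -0.0, 0.001]
ft_force: [1.8, 1.4, 7.2]
width: 0.0007
grip_force: 3.5
```

7.2 N against the hard stop means the key is fully down. I'll release it and go to the flask.

```bash
echo '{"x":[0, 0, 0, -0.02, -0.05, -0.075, -0.1, -0.13, -0.155, -0.18, -0.21, -0.231], "y":[0, 0, 0, 0.03, 0.07, 0.115, 0.16, 0.205, 0.25, 0.295, 0.34, 0.378], "z":[-0.01, -0.05, -0.1, -0.14, -0.15, -0.15, -0.15, -0.15, -0.15, -0.15, -0.15, -0.15], "yaw":[0, 0, 0, 0.12, 0.26, 0.4, 0.54, 0.68, 0.82, 0.96, 1.07, 1.07], "aperture":[0, 0, 0.03, 0.087, 0.087, 0.087, 0.087, 0.087, 0.087, 0.087, 0.087, 0.087]}' | python3 jog.py 6
echo '{"x":[0, 0], "y":[0, 0], "z":[0, 0], "yaw":[0, 0], "aperture":[0.087, 0.087]}' | python3 jog.py
python3 - <<'E'
from bench import r, viewer, read_state
from h import *
S,D,W=[viewer.camera(n) for n in ["scene","side","wrist"]]
np.save("cams3.npy",np.array([S,D,W],dtype=object),allow_pickle=True)
def crop(c,x,y,w,h): return cv2.resize(c["img"][y:y+h,x:x+w,::-1],(400,300),interpolation=cv2.INTER_CUBIC)
cv2.imwrite("pics/m6.png",np.vstack([np.hstack([crop(D,213,145,128,96),crop(S,345,250,120,90)]),np.hstack([crop(W,0,0,640,480),crop(D,232,230,180,135)])]))
E
```

```text
time: 8.75
ee_pos: [0.6094, 0.1661, 0.222]
eef_rot: [0.465, 0.885, -0.001, -0.0]
ft_force: [1.3, -0.4, -0.4]
width: 0.0728
grip_force: 0.0
time: 8.95
ee_pos: [0.6087, 0.166, 0.2212]
eef_rot: [0.461, 0.887, -0.001, -0.001]
ft_force: [0.3, -1.3, -0.9]
width: 0.085
grip_force: 0.0
```

View pics/m6.png

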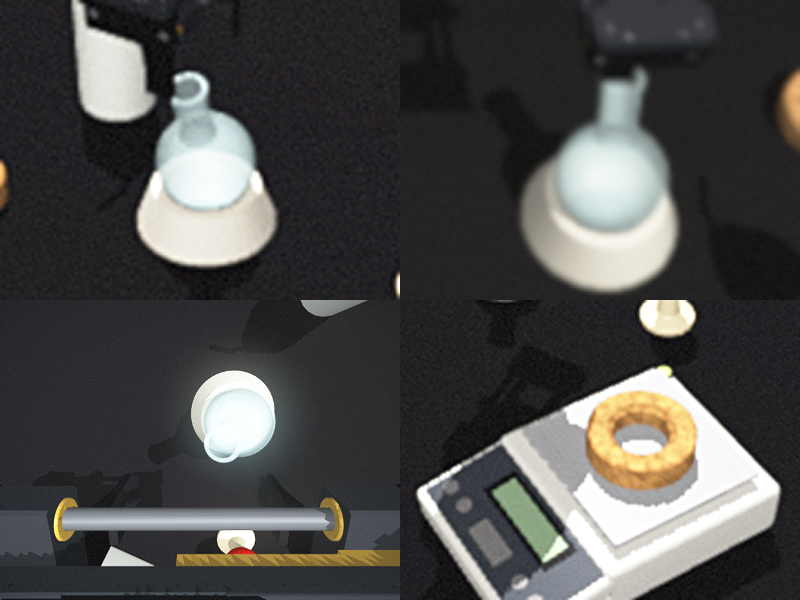

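The ring is seated on the pan. The flask leans in the wrist view, with its rim at about (355,232) and its bulb at (382,197). In the side view its rim is at (274,173). I'll recompute its position.

```bash
python3 - <<'E'
from h import *
from bench import r, viewer, read_state
from scipy.spatial.transform import Rotation as R
S,D,W=np.load("cams3.npy",allow_pickle=True)
rim,e=tri(D,(273.8,172.8),W,(355.2,232));print("rim D-W",rim,e)
print("bulb D-W",tri(D,(278.9,195.6),W,(382,197)))
print("bulb D,W,S",plane(D,(278.9,195.6),.064),plane(W,(382,197),.064),plane(S,(345+(613-400)/3.333,250+177/3.333),.064))
print("foot W",plane(W,(372.8,182),0))
s=read_state();M=R.from_quat(s["eef_rot"]).as_matrix();p=np.array(s["ee_pos"])
c=np.array([.638,.210,p[2]])
print(p,M.round(3).tolist())
print("to centre, tool",M.T@(c-p)," rim in tool xy",M.T@(rim-p))
E
```

```text
rim D-W [0.61601655 0.19070078 0.15749366] 0.004175600724713725
bulb D-W (array([0.63742234, 0.20753699, 0.06781757]), np.float64(0.0019699390578898413))
bulb D,W,S [0.64050327 0.21215381 0.064     ] [0.63738209 0.2074762  0.064     ] [0.63724266 0.21255166 0.064     ]
foot W [0.63800546 0.20891725 0.        ]
[0.60921289 0.16321886 0.22213924] [[-0.571, 0.821, -0.0], [0.821, 0.571, -0.001], [-0.001, -0.001, -1.0]]
to centre, tool [ 2.19484208e-02  5.03531088e-02 -6.29488620e-05]  rim in tool xy [0.01871674 0.02134441 0.0646119 ]
```

```bash
echo '{"x":[0.01, 0.022, 0.022, 0.022, 0.022, 0.022, 0.022, 0.022, 0.022, 0.022, 0.022], "y":[0.018, 0.0354, 0.0354, 0.0354, 0.0354, 0.0354, 0.0354, 0.04, 0.045, 0.0504, 0.0504], "z":[0, 0, 0, 0.03, 0.06, 0.083, 0.083, 0.083, 0.083, 0.083, 0.083], "yaw":[0, 0, 0, 0, 0, 0, 0, 0, 0, 0, 0], "aperture":[0.087, 0.087, 0.087, 0.087, 0.087, 0.087, 0.087, 0.08, 0.07, 0.062, 0.055]}' | python3 jog.py 6
echo '{"x":[0, 0, 0, 0, 0, 0, 0, 0, 0, 0], "y":[0, 0, 0, 0, 0, 0, 0, 0, 0, 0], "z":[0, 0, 0, 0, 0, 0, 0, 0, 0, 0], "yaw":[0, 0, 0, 0, 0, 0, 0, 0, 0, 0], "aperture":[0.05, 0.046, 0.042, 0.038, 0.034, 0.031, 0.029, 0.025, 0.025, 0.025]}' | python3 jog.py 6
python3 - <<'E'
from bench import r, viewer, read_state
from h import *
S,D,W=[viewer.camera(n) for n in ["scene","side","wrist"]]
def crop(c,x,y,w,h): return cv2.resize(c["img"][y:y+h,x:x+w,::-1],(400,300),interpolation=cv2.INTER_CUBIC)
cv2.imwrite("pics/m7.png",np.vstack([np.hstack([crop(D,213,145,128,96),crop(S,345,240,120,90)]),np.hstack([crop(W,0,0,640,480),crop(W,160,120,320,240)])]))
E
```

```text
time: 10.2
ee_pos: [0.639, 0.2127, 0.1401]
eef_rot: [0.462, 0.887, 0.001, 0.001]
ft_force: [-1.1, 0.6, 0.5]
width: 0.0638
grip_force: 0.3
time: 11.2
ee_pos: [0.638, 0.2119, 0.1389]
eef_rot: [0.462, 0.887, -0.0, -0.0]
ft_force: [-0.4, -0.2, -1.6]
width: 0.0322
grip_force: 6.0
```

View pics/m7.png

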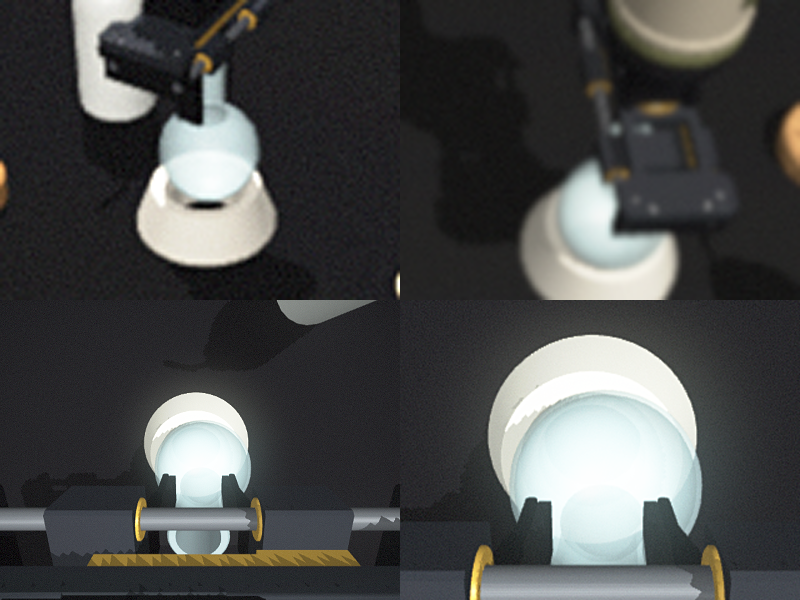

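The bulb has ridden up about 4 mm (a dark gap shows in the side view at (205,205)) and the width is 32 mm. The pads probably caught the rim. I'll open slowly, go 3 mm lower and re-close softly.

```bash
echo '{"x":[0, 0, 0, 0, 0, 0, 0, 0], "y":[0, 0, 0, 0, 0, 0, 0, 0], "z":[0, 0, 0, 0, 0, 0, 0.003, 0.003], "yaw":[0, 0, 0, 0, 0, 0, 0, 0], "aperture":[0.034, 0.036, 0.038, 0.04, 0.043, 0.046, 0.046, 0.046]}' | python3 jog.py 3
python3 - <<'E'
from bench import r, viewer, read_state
from h import *
S,D=[viewer.camera(n) for n in ["scene","side"]]
np.save("c4.npy",np.array([S,D],dtype=object),allow_pickle=True)
def crop(c,x,y,w,h): return cv2.resize(c["img"][y:y+h,x:x+w,::-1],(400,300),interpolation=cv2.INTER_CUBIC)
cv2.imwrite("pics/m8.png",np.hstack([crop(D,213,145,128,96),crop(S,345,240,120,90)]))
E
echo '{"x":[0, 0, 0, 0, 0, 0, 0, 0, 0, 0], "y":[0, 0, 0, 0, 0, 0, 0, 0, 0, 0], "z":[0, 0, 0, 0, 0, 0, 0, 0, 0, 0], "yaw":[0, 0, 0, 0, 0, 0, 0, 0, 0, 0], "aperture":[0.042, 0.04, 0.038, 0.036, 0.034, 0.032, 0.03, 0.028, 0.028, 0.028]}' | python3 jog.py 3
python3 - <<'E'
from bench import r, viewer, read_state
from h import *
S,D=[viewer.camera(n) for n in ["scene","side"]]
def crop(c,x,y,w,h): return cv2.resize(c["img"][y:y+h,x:x+w,::-1],(400,300),interpolation=cv2.INTER_CUBIC)
a=cv2.imread("pics/m8.png")
cv2.imwrite("pics/m9.png",np.vstack([a,np.hstack([crop(D,213,145,128,96),crop(S,345,240,120,90)])]))
E
```

```text
time: 12.15
ee_pos: [0.6379, 0.2119, 0.1355]
eef_rot: [0.462, 0.887, -0.0, -0.0]
ft_force: [-0.1, -0.3, 0.2]
width: 0.046
grip_force: 0.0
time: 13.25
ee_pos: [0.6381, 0.2119, 0.1361]
eef_rot: [0.462, 0.887, 0.0, 0.0]
ft_force: [-1.6, 0.6, -0.1]
width: 0.0328
grip_force: 3.0
```

View pics/m9.png

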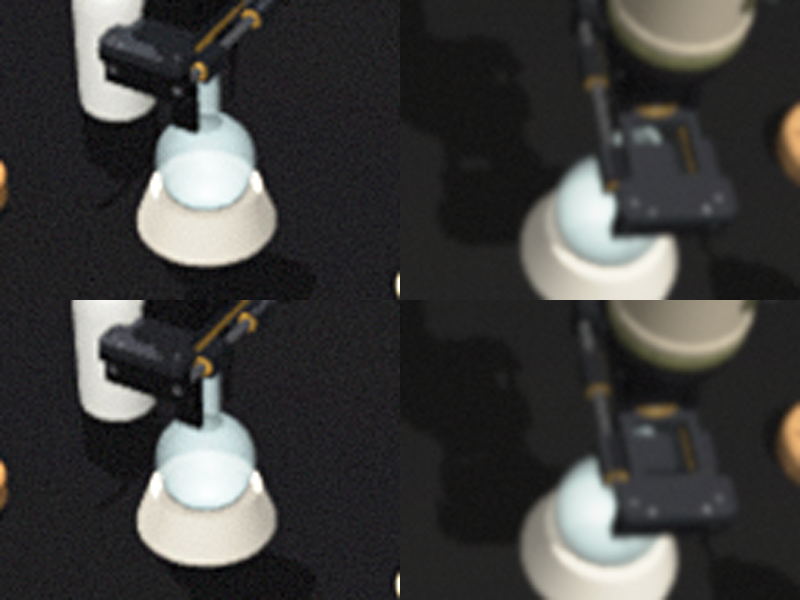

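It's seated again and the neck looks nearly upright. I'll check whether the 33 mm is residual lean or the rim, using a bit more force.

```bash
echo '{"x":[0, 0], "y":[0, 0], "z":[0, 0], "yaw":[0, 0], "aperture":[0.026, 0.026]}' | python3 jog.py 6; echo '{"x":[0, 0], "y":[0, 0], "z":[0, 0], "yaw":[0, 0], "aperture":[0.02, 0.02]}' | python3 jog.py 12
python3 - <<'E'
from bench import r, viewer, read_state
from h import *
S,D,W=[viewer.camera(n) for n in ["scene","side","wrist"]]
np.save("c5.npy",np.array([S,D,W],dtype=object),allow_pickle=True)
# glass edges: bulb circle in side view
g=cv2.cvtColor(D["img"],cv2.COLOR_RGB2HSV)
m=cv2.inRange(g[160:225,250:305],(80,25,60),(110,255,255));ys,xs=np.where(m)
for y in range(0,65,2):
    q=xs[ys==y]
    if len(q): print(y+160,q.min()+250,q.max()+250,len(q))
E
```

```text
time: 13.55
ee_pos: [0.6381, 0.2119, 0.1361]
eef_rot: [0.462, 0.887, 0.0, 0.0]
ft_force: [-0.0, -0.3, 1.2]
width: 0.0329
grip_force: 6.0
time: 13.75
ee_pos: [0.6381, 0.2119, 0.1361]
eef_rot: [0.462, 0.887, 0.0, 0.0]
ft_force: [-1.0, -0.6, 1.4]
width: 0.0317
grip_force: 12.0
160 250 250 1
162 257 257 1
170 278 282 5
172 277 282 2
174 277 282 4
176 278 283 4
178 278 278 1
180 278 282 4
182 278 287 9
184 267 289 13
186 265 291 19
188 264 292 7
190 263 293 6
192 263 294 12
194 263 294 10
196 263 293 5
198 263 294 2
210 274 283 2
```

```bash
python3 - <<'E'
from h import *
S,D,W=np.load("c5.npy",allow_pickle=True)
def proj(c,p):
    P=np.linalg.inv(np.array(c["pose"]));q=P[:3,:3]@p+P[:3,3];return np.array([c["fx"]*q[0]/q[2]+c["cx"],c["fy"]*q[1]/q[2]+c["cy"]])
C=np.array([.638,.21,.064]);ty=np.array([.82,.57,0]);tx=np.array([-.57,.82,0])
for l in(-.1,0,.1):
    a=ty*np.sin(l)+np.array([0,0,np.cos(l)]);b=tx*np.sin(l)+np.array([0,0,np.cos(l)])
    print(l,[proj(D,C+a*h).round(1).tolist() for h in(0,.045,.06)],"x-lean",[proj(D,C+b*h).round(1).tolist() for h in (.045,.06)])
    print("  wrist",[proj(W,C+a*h).round(1).tolist() for h in(0,.0975)])
def up(c,x,y,w,h,f): return cv2.resize(c["img"][y:y+h,x:x+w,::-1],None,fx=f,fy=f,interpolation=cv2.INTER_CUBIC)
cv2.imwrite("pics/m10.png",np.hstack([up(D,250,155,55,60,6)[:360],up(W,200,230,235,180,2)]))
E
```

```text
-0.1 [[278.4, 196.3], [277.2, 183.5], [276.8, 179.0]] x-lean [[279.6, 183.1], [280.0, 178.5]]
  wrist [[315.8, 264.5], [285.5, 369.2]]
0 [[278.4, 196.3], [278.1, 182.5], [278.0, 177.7]] x-lean [[278.1, 182.5], [278.0, 177.7]]
  wrist [[315.8, 264.5], [314.4, 370.2]]
0.1 [[278.4, 196.3], [279.0, 181.7], [279.2, 176.7]] x-lean [[276.6, 182.0], [276.0, 177.2]]
  wrist [[315.8, 264.5], [343.4, 369.3]]
```

View pics/m10.png

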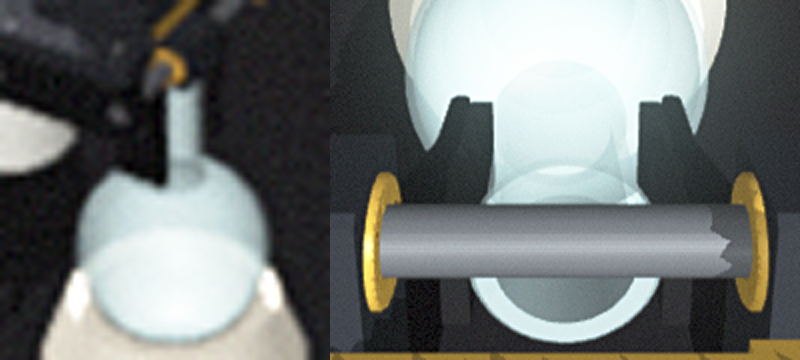

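In the wrist view the rim (318) sits almost directly over the bulb (313), so the neck is upright to within about 0.03 rad. I'll lift and carry it over.

```bash
echo '{"x":[0, 0, 0, 0, 0, 0, 0, 0, 0], "y":[0, 0, 0, 0, 0, 0, 0, 0, 0], "z":[-0.005, -0.015, -0.03, -0.05, -0.075, -0.1, -0.12, -0.13, -0.13], "yaw":[0, 0, 0, 0, 0, 0, 0, 0, 0], "aperture":[0.02, 0.02, 0.02, 0.02, 0.02, 0.02, 0.02, 0.02, 0.02]}' | python3 jog.py 15
echo '{"x":[-0.01, -0.03, -0.06, -0.09, -0.12, -0.15, -0.18, -0.21, -0.24, -0.27, -0.293, -0.303], "y":[-0.008, -0.025, -0.05, -0.076, -0.101, -0.127, -0.152, -0.177, -0.203, -0.228, -0.248, -0.256], "z":[0, 0, 0, 0, 0, 0, 0, 0, 0, 0, 0, 0], "yaw":[0, 0, 0, 0, 0, 0, 0, 0, 0, 0, 0, 0], "aperture":[0.02, 0.02, 0.02, 0.02, 0.02, 0.02, 0.02, 0.02, 0.02, 0.02, 0.02, 0.02]}' | python3 jog.py
python3 - <<'E'
from bench import r, viewer, read_state
from h import *
S,D,W=[viewer.camera(n) for n in ["scene","side","wrist"]]
np.save("c6.npy",np.array([S,D,W],dtype=object),allow_pickle=True)
s=read_state();print(s["ee_pos"],s["eef_rot"],s["ft_force"],s["width"])
def up(c,x,y,w,h,W_,H_): return cv2.resize(c["img"][y:y+h,x:x+w,::-1],(W_,H_),interpolation=cv2.INTER_CUBIC)
cv2.imwrite("pics/m11.png",np.vstack([np.hstack([up(D,270,190,140,105,400,300),up(S,225,140,140,105,400,300)]),np.hstack([up(W,160,180,320,240,400,300),up(D,213,145,128,96,400,300)])]))
E
```

```text
time: 14.8
ee_pos: [0.6387, 0.2123, 0.2684]
eef_rot: [0.462, 0.887, 0.001, 0.001]
ft_force: [-0.7, -0.5, -1.6]
width: 0.0322
grip_force: 15.0
time: 16.0
ee_pos: [0.5997, -0.1882, 0.2647]
eef_rot: [0.465, 0.886, -0.001, -0.001]
ft_force: [-1.0, -1.0, -1.5]
width: 0.0316
grip_force: 15.0
[ 0.6013086  -0.18321743  0.26516563] [ 4.62650247e-01  8.86540589e-01  4.65307227e-05 -7.28217858e-04] [ 0.29959475  0.77795647 -1.9871481 ] 0.03195665196680075
```

View pics/m11.png

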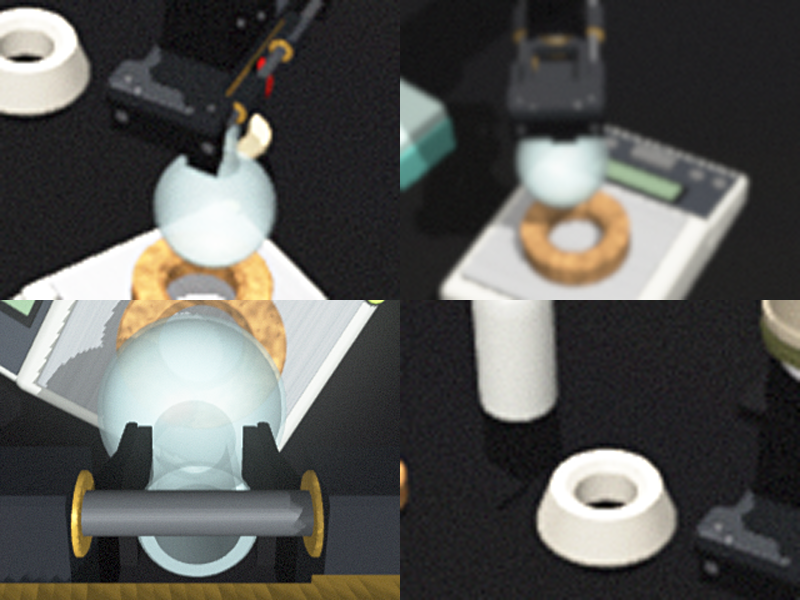

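The flask is held upright above the ring and the stand is empty. Wrist bulb centre is at (314,266) and the rim at (318). Next I'll check the bulb's offset and lower it.

```bash
python3 - <<'E'
from h import *
S,D,W=np.load("c6.npy",allow_pickle=True)
d=(345.3,262.5);s=(281,197.8);w=(314.4,265.6)
print(tri(D,d,S,s),tri(D,d,W,w),plane(D,d,.193),plane(W,w,.193),plane(S,s,.193))
E
echo '{"x":[0, 0, 0, 0, 0, 0], "y":[0, 0, 0, 0, 0, 0], "z":[0.01, 0.025, 0.035, 0.043, 0.048, 0.048], "yaw":[0, 0, 0, 0, 0, 0], "aperture":[0.02, 0.02, 0.02, 0.02, 0.02, 0.02]}' | python3 jog.py
```

```text
(array([ 0.60347461, -0.19089345,  0.18897194]), np.float64(0.0012015683230629192)) (array([ 0.60193197, -0.19037713,  0.18896286]), np.float64(0.0021441055026070162)) [ 0.60080241 -0.19385631  0.193     ] [ 0.6000237  -0.18866413  0.193     ] [ 0.60695082 -0.18885437  0.193     ]
time: 16.75
ee_pos: [0.6015, -0.1828, 0.2171]
eef_rot: [0.462, 0.887, -0.0, -0.001]
ft_force: [-0.4, 0.1, -1.4]
width: 0.0318
grip_force: 15.0
```

```bash
echo '{"x":[0.0016, 0.0016, 0.0016, 0.0016], "y":[0.0011, 0.0011, 0.0011, 0.0011], "z":[0.002, 0.003, 0.004, 0.004], "yaw":[0, 0, 0, 0], "aperture":[0.02, 0.02, 0.02, 0.02]}' | python3 jog.py;echo '{"x":[0, 0, 0], "y":[0, 0, 0], "z":[0.001, 0.002, 0.002], "yaw":[0, 0, 0], "aperture":[0.02, 0.02, 0.02]}' | python3 jog.py;echo '{"x":[0, 0, 0], "y":[0, 0, 0], "z":[0.001, 0.002, 0.002], "yaw":[0, 0, 0], "aperture":[0.02, 0.02, 0.02]}' | python3 jog.py
```

```text
time: 17.15
ee_pos: [0.6019, -0.1812, 0.2142]
eef_rot: [0.462, 0.887, 0.0, 0.0]
ft_force: [-0.1, 0.3, -0.7]
width: 0.0322
grip_force: 15.0
time: 17.45
ee_pos: [0.6018, -0.1811, 0.2119]
eef_rot: [0.462, 0.887, 0.0, -0.0]
ft_force: [-1.3, -0.1, -2.6]
width: 0.0321
grip_force: 15.0
time: 17.75
ee_pos: [0.6017, -0.1811, 0.2099]
eef_rot: [0.462, 0.887, -0.0, -0.0]
ft_force: [0.9, -0.7, -1.2]
width: 0.0318
grip_force: 15.0
```

```bash
for i in 1 2; do :; done; echo '{"x":[0, 0, 0], "y":[0, 0, 0], "z":[0.001, 0.001, 0.001], "yaw":[0, 0, 0], "aperture":[0.02, 0.02, 0.02]}' | python3 jog.py;echo '{"x":[0, 0, 0], "y":[0, 0, 0], "z":[0.001, 0.001, 0.001], "yaw":[0, 0, 0], "aperture":[0.02, 0.02, 0.02]}' | python3 jog.py;echo '{"x":[0, 0, 0], "y":[0, 0, 0], "z":[0.001, 0.001, 0.001], "yaw":[0, 0, 0], "aperture":[0.02, 0.02, 0.02]}' | python3 jog.py
```

```text
time: 18.05
ee_pos: [0.6018, -0.1812, 0.2091]
eef_rot: [0.462, 0.887, 0.0, 0.0]
ft_force: [-0.8, 0.2, -1.8]
width: 0.032
grip_force: 15.0
time: 18.35
ee_pos: [0.6021, -0.1811, 0.2084]
eef_rot: [0.462, 0.887, 0.0, 0.0]
ft_force: [-0.2, -0.2, 1.5]
width: 0.0319
grip_force: 15.0
time: 18.65
ee_pos: [0.6024, -0.1813, 0.2082]
eef_rot: [0.462, 0.887, 0.0, 0.001]
ft_force: [0.2, 0.4, 5.9]
width: 0.0325
grip_force: 15.0
```

Contact is vertical with almost no side force, so it is centred. I'll ease off and open in small steps.

```bash
echo '{"x":[0, 0], "y":[0, 0], "z":[-0.0008, -0.0008], "yaw":[0, 0], "aperture":[0.02, 0.02]}' | python3 jog.py 6; echo '{"x":[0, 0, 0, 0, 0, 0, 0, 0, 0, 0, 0, 0], "y":[0, 0, 0, 0, 0, 0, 0, 0, 0, 0, 0, 0], "z":[0, 0, 0, 0, 0, 0, 0, 0, 0, 0, 0, 0], "yaw":[0, 0, 0, 0, 0, 0, 0, 0, 0, 0, 0, 0], "aperture":[0.033, 0.034, 0.035, 0.037, 0.039, 0.042, 0.045, 0.049, 0.053, 0.058, 0.063, 0.063]}' | python3 jog.py
echo '{"x":[0, 0, 0, 0, 0, 0.0, 0, 0, 0, 0, 0], "y":[0, 0, 0, 0, 0, -0.03, -0.07, -0.11, -0.15, -0.15, -0.15], "z":[-0.01, -0.03, -0.06, -0.1, -0.14, -0.15, -0.15, -0.15, -0.15, -0.15, -0.15], "yaw":[0, 0, 0, 0, 0, 0, 0, 0, 0, 0, 0], "aperture":[0.063, 0.063, 0.063, 0.063, 0.063, 0.063, 0.063, 0.063, 0.063, 0.063, 0.063]}' | python3 jog.py
python3 - <<'E'
from bench import r, viewer, read_state
from h import *
for n in("scene","side"):
    c=viewer.camera(n); np.save(f"f_{n}.npy",np.array([c],dtype=object),allow_pickle=True)
    x,y,w,h=(245,150,100,110) if n=="scene" else (300,200,90,120)
    I=c["img"][y:y+h,x:x+w]; g=cv2.cvtColor(I,cv2.COLOR_RGB2HSV)
    m=cv2.inRange(g,(82,22,50),(112,255,255))
    print(n)
    for v in range(0,h,3):
        q=np.where(m[v])[0]
        if len(q)>1: print(v+y,q.min()+x,q.max()+x,len(q))
E
```

```text
time: 18.85
ee_pos: [0.6021, -0.1811, 0.2083]
eef_rot: [0.462, 0.887, 0.0, 0.0]
ft_force: [1.1, -0.1, 3.5]
width: 0.0327
grip_force: 6.0
time: 20.05
ee_pos: [0.6018, -0.1811, 0.2079]
eef_rot: [0.462, 0.887, 0.0, 0.0]
ft_force: [-0.1, -0.1, -0.8]
width: 0.0609
grip_force: 0.0
time: 21.15
ee_pos: [0.4783, -0.2677, 0.3591]
eef_rot: [0.463, 0.886, 0.0, 0.001]
ft_force: [-0.1, 0.5, -0.0]
width: 0.0629
grip_force: 0.0
scene
186 279 281 3
189 286 302 5
192 281 304 18
195 282 304 12
198 282 326 13
201 287 334 14
204 282 333 10
207 325 336 12
210 322 334 12
213 328 331 4
side
200 313 341 2
239 336 338 3
242 307 341 5
245 335 345 9
248 336 351 10
251 336 350 14
254 335 350 11
257 335 350 15
260 331 348 15
263 327 355 16
266 325 358 7
269 324 326 3
272 324 358 2
296 333 350 4
```

```bash
python3 - <<'E'
from h import *
def proj(c,p):
    P=np.linalg.inv(np.array(c["pose"]));q=P[:3,:3]@p+P[:3,3];return np.array([c["fx"]*q[0]/q[2]+c["cx"],c["fy"]*q[1]/q[2]+c["cy"]]).round(1).tolist()
C=np.array([.602,-.184,.137])
for n in("side","scene"):
    c=np.load(f"f_{n}.npy",allow_pickle=True)[0]
    print(n,"bulb,neck,rim",[proj(c,C+[0,0,h]) for h in(0,.045,.07,.0975)],"rim dx",proj(c,C+[.01,0,.097]),"dy",proj(c,C+[0,.01,.097]))
    g=cv2.cvtColor(c["img"],cv2.COLOR_RGB2HSV);I=c["img"].astype(int)
    for v in ((236,240,244,248,252,256,260,266,272,278) if n=="side" else (178,182,186,190,194,198,202,206)):
        sl=slice(322,364,2) if n=="side" else slice(260,312,2)
        print(v,(I[v,sl,2]-I[v,sl,0]).tolist(),"|",I[v,sl,1].tolist())
E
```

```text
side bulb,neck,rim [[341.6, 278.6], [343.0, 263.1], [343.8, 254.1], [344.8, 243.9]] rim dx [349.2, 242.6] dy [342.2, 240.9]
236 [2, -3, 6, 2, -3, 3, 3, 2, 4, -11, -4, -5, 0, -43, -46, -50, -49, -53, -36, -10, -4] | [36, 23, 11, 31, 33, 36, 25, 28, 21, 255, 255, 255, 255, 233, 226, 222, 212, 202, 242, 255, 255]
240 [-3, 4, -4, 0, 2, 6, -2, 22, 15, 15, -5, -5, -4, 1, -1, -41, -41, -43, -47, -43, -29] | [29, 29, 36, 32, 36, 32, 25, 197, 246, 176, 237, 249, 242, 250, 253, 232, 232, 230, 226, 230, 255]
244 [3, 4, 0, -1, 1, -2, -3, 20, 22, 17, 15, 7, 3, -8, 0, -12, -46, -49, -54, -29, -1] | [33, 36, 31, 28, 37, 32, 31, 240, 188, 151, 160, 180, 206, 210, 255, 248, 237, 235, 213, 108, 31]
248 [-3, 0, 3, 0, 2, 0, 1, 12, 19, 18, 15, 10, 20, 24, 9, 6, 5, 0, 1, -3, 0] | [30, 35, 33, 29, 30, 25, 24, 110, 179, 219, 234, 236, 228, 203, 110, 15, 16, 17, 15, 17, 12]
252 [5, 0, -1, 5, 1, -2, 0, 11, 20, 19, 16, 17, 18, 19, 6, 5, 1, 3, 1, -2, -2] | [37, 34, 34, 33, 30, 37, 30, 114, 183, 202, 211, 206, 201, 175, 84, 17, 19, 15, 18, 10, 15]
256 [0, -1, 7, 2, -1, 0, 2, 14, 18, 21, 21, 19, 16, 21, 8, 6, -4,
[... 1990 characters left out ...]
8, 136]
198 [-1, 0, -1, -1, -2, -4, -8, -6, -2, 2, 9, 11, 13, 13, 12, 10, 5, -4, -8, -8, -7, -6, -4, -2, 4, 8] | [32, 32, 32, 32, 34, 64, 174, 228, 223, 202, 162, 166, 171, 164, 155, 147, 156, 185, 192, 188, 183, 171, 144, 119, 92, 86]
202 [-1, -1, -1, -3, -6, -11, -5, 6, 12, 14, 13, 13, 14, 13, 13, 13, 13, 14, 8, 0, -6, -8, -7, -8, -9, -8] | [33, 32, 32, 38, 112, 213, 218, 194, 195, 203, 190, 196, 205, 206, 199, 190, 195, 178, 158, 134, 148, 169, 184, 188, 190, 187]
206 [-1, 0, -3, -7, -7, -1, 10, 14, 15, 8, 6, 7, 8, 5, 5, 6, 8, 10, 10, 10, 1, -3, -2, -1, -2, -4] | [30, 33, 58, 133, 165, 154, 167, 201, 221, 229, 228, 226, 225, 226, 227, 228, 226, 219, 201, 183, 196, 182, 144, 113, 110, 134]
```

Side measurement puts the bulb at (341.7,…) as expected and the neck 0.8 px off. Combined with the scene view, the neck leans about 0.05 rad towards +y. I'll nudge it straight by closing the fingers to just over the rim's width along y, with no squeezing.

```bash
echo '{"x":[0, 0, 0, 0, 0, 0, 0, 0, 0, 0], "y":[0.02, 0.05, 0.08, 0.11, 0.13, 0.15, 0.15, 0.15, 0.15, 0.15], "z":[0, 0, 0, 0, 0, 0, 0, 0, 0, 0], "yaw":[-0.15, -0.3, -0.45, -0.6, -0.75, -0.9, -0.96, -0.96, -0.96, -0.96], "aperture":[0.07, 0.07, 0.07, 0.07, 0.07, 0.07, 0.07, 0.07, 0.07, 0.07]}' | python3 jog.py 3
python3 - <<'E'
from bench import r, viewer, read_state
from scipy.spatial.transform import Rotation as R
import numpy as np
viewer.camera("side");s=read_state();M=R.from_quat(s["eef_rot"]).as_matrix();p=np.array(s["ee_pos"]);print(p,M.round(3).tolist(),M.T@(np.array([.602,-.1845,.2085])-p))
E
```

```text
time: 22.25
ee_pos: [0.6018, -0.1812, 0.3579]
eef_rot: [0.001, 1.0, -0.0, 0.0]
ft_force: [0.4, -0.4, -1.1]
width: 0.07
grip_force: 0.0
[ 0.6017076  -0.18125214  0.35804758] [[-1.0, 0.002, 0.0], [0.002, 1.0, -0.0], [-0.0, -0.0, -1.0]] [-0.00026457 -0.00323305  0.14954795]
```

```bash
echo '{"x":[0, 0, 0, 0, 0, 0, 0, 0, 0], "y":[-0.0032, -0.0032, -0.0032, -0.0032, -0.0032, -0.0032, -0.0032, -0.0032, -0.0032], "z":[0.03, 0.07, 0.11, 0.14, 0.15, 0.15, 0.15, 0.15, 0.15], "yaw":[0, 0, 0, 0, 0, 0, 0, 0, 0], "aperture":[0.065, 0.065, 0.065, 0.065, 0.065, 0.058, 0.052, 0.046, 0.042]}' | python3 jog.py 3
echo '{"x":[0, 0, 0, 0, 0, 0, 0, 0], "y":[0, 0, 0, 0, 0, 0, 0, 0], "z":[0, 0, 0, 0, 0, 0, 0, 0], "yaw":[0, 0, 0, 0, 0, 0, 0, 0], "aperture":[0.04, 0.038, 0.036, 0.035, 0.034, 0.0335, 0.0335, 0.0335]}' | python3 jog.py 3
echo '{"x":[0, 0, 0, 0, 0, 0, 0, 0, 0, 0, 0], "y":[0, 0, 0, 0, 0, 0, 0, 0, 0, 0, 0], "z":[0, 0, 0, 0, 0, 0, 0, 0, 0, 0, 0], "yaw":[0, 0, 0, 0, 0, 0, 0, 0, 0, 0, 0], "aperture":[0.0345, 0.036, 0.038, 0.04, 0.043, 0.046, 0.05, 0.055, 0.06, 0.065, 0.065]}' | python3 jog.py
```

```text
time: 23.2
ee_pos: [0.6025, -0.1845, 0.2095]
eef_rot: [0.0, 1.0, -0.0, 0.001]
ft_force: [0.0, 0.1, -0.9]
width: 0.0458
grip_force: 0.0
time: 24.0
ee_pos: [0.6018, -0.1844, 0.2078]
eef_rot: [0.0, 1.0, -0.0, -0.0]
ft_force: [-0.3, 0.9, 0.4]
width: 0.0338
grip_force: 0.1
time: 25.1
ee_pos: [0.6018, -0.1843, 0.2079]
eef_rot: [0.0, 1.0, 0.0, 0.0]
ft_force: [0.6, -1.0, -0.3]
width: 0.0636
grip_force: 0.0
```

```bash
echo '{"x":[0, 0, 0, 0, 0, 0.03, 0.07, 0.11, 0.13, 0.13, 0.13], "y":[0, 0, 0, 0, 0, -0.02, -0.05, -0.08, -0.1, -0.1, -0.1], "z":[-0.01, -0.03, -0.07, -0.11, -0.15, -0.15, -0.15, -0.15, -0.15, -0.15, -0.15], "yaw":[0, 0, 0, 0, 0, 0, 0, 0, 0, 0, 0], "aperture":[0.065, 0.065, 0.065, 0.065, 0.065, 0.065, 0.065, 0.065, 0.065, 0.065, 0.065]}' | python3 jog.py
python3 - <<'E'
from bench import r, viewer, read_state
from h import *
viewer.camera("side")
S,D=viewer.camera("scene"),viewer.camera("side")
oS,oD=[np.load(f"f_{n}.npy",allow_pickle=True)[0] for n in("scene","side")]
def edges(c,v,a,b):
    g=c["img"][v-1:v+2,a:b,1].astype(float).mean(0);d=np.diff(cv2.GaussianBlur(g[None],(3,1),0)[0]);return a+.5+d[:len(d)//2].argmax(),a+.5+len(d)//2+d[len(d)//2:].argmin()
for n,c in(("old",oD),("new",D)): print("side",n,[edges(c,v,328,358) for v in(248,252,256)],edges(c,266,318,364))
for n,c in(("old",oS),("new",S)):
    print("scene",n,[c["img"][v,272:300:2,1].tolist() for v in(186,190,194)])
for a,mc,e in cork(S)+cork(D): print(a,np.round(e[0],1))
s=read_state();print(s["time"],s["ee_pos"],s["ft_force"])
E
```

```text
time: 26.2
ee_pos: [0.4716, -0.2844, 0.3588]
eef_rot: [0.001, 1.0, -0.0, 0.001]
ft_force: [1.0, 0.4, -0.0]
width: 0.065
grip_force: 0.0
side old [(np.float64(335.5), np.float64(350.5)), (np.float64(335.5), np.float64(349.5)), (np.float64(335.5), np.float64(349.5))] (np.float64(324.5), np.float64(357.5))
side new [(np.float64(337.5), np.float64(344.5)), (np.float64(341.5), np.float64(343.5)), (np.float64(335.5), np.float64(351.5))] (np.float64(328.5), np.float64(357.5))
scene old [[32, 30, 35, 110, 160, 148, 162, 168, 170, 192, 132, 94, 94, 101], [32, 30, 35, 108, 181, 193, 177, 166, 169, 162, 92, 81, 104, 130], [33, 58, 121, 157, 141, 170, 180, 174, 153, 125, 74, 82, 99, 88]]
scene new [[28, 34, 95, 165, 151, 146, 153, 168, 195, 147, 123, 94, 94, 102], [30, 33, 82, 162, 184, 196, 182, 170, 156, 98, 83, 80, 104, 130], [36, 55, 119, 151, 166, 181, 179, 164, 136, 93, 70, 82, 98, 88]]
698.0 [473.9 283.3]
389.0 [286.1 222. ]
2529.0 [156.1  92.9]
4228.5 [40.3 81.3]
809.5 [340.  293.1]
579.5 [199.9 204.1]
648.5 [210.2  92.8]
26.35 [ 0.47275012 -0.28299324  0.35796724] [-0.34768688  0.49579352  0.24125172]
```

```bash
echo '{"x":[0, 0, 0, 0, 0, 0, 0, 0, 0, 0, 0], "y":[0.03, 0.07, 0.11, 0.15, 0.19, 0.23, 0.27, 0.3, 0.3, 0.3, 0.3], "z":[0, 0, 0, 0, 0, 0, 0, 0, 0, 0, 0], "yaw":[0, 0, 0, 0, 0, 0, 0, 0, 0, 0, 0], "aperture":[0.065, 0.065, 0.065, 0.065, 0.065, 0.065, 0.065, 0.065, 0.065, 0.065, 0.065]}' | python3 jog.py
python3 - <<'E'
from bench import r, viewer, read_state
from h import *
D=viewer.camera("side")
for v in (240,244,248,252,256,260,266): print(v,D["img"][v,318:366:2,1].tolist())
E
```

```text
time: 27.45
ee_pos: [0.4721, 0.0151, 0.3577]
eef_rot: [0.001, 1.0, -0.0, -0.0]
ft_force: [-0.1, -0.0, 0.7]
width: 0.0653
grip_force: 0.0
240 [27, 28, 33, 32, 35, 34, 25, 28, 33, 25, 103, 236, 253, 253, 249, 250, 254, 236, 226, 226, 226, 217, 253, 69]
244 [29, 32, 31, 28, 34, 33, 29, 30, 29, 72, 254, 137, 142, 165, 206, 218, 205, 255, 235, 226, 204, 103, 25, 37]
248 [33, 31, 33, 30, 27, 30, 30, 35, 33, 29, 132, 199, 226, 229, 222, 230, 218, 163, 16, 15, 16, 23, 21, 23]
252 [26, 30, 35, 31, 31, 31, 32, 28, 29, 34, 136, 178, 194, 201, 196, 183, 149, 61, 12, 17, 9, 17, 18, 23]
256 [29, 36, 29, 36, 30, 37, 36, 34, 29, 44, 151, 183, 196, 204, 195, 182, 142, 25, 14, 21, 19, 18, 22, 23]
260 [31, 32, 31, 29, 31, 25, 41, 149, 193, 203, 179, 178, 178, 183, 197, 194, 215, 242, 37, 28, 32, 36, 31, 31]
266 [28, 29, 30, 50, 195, 200, 215, 230, 239, 229, 228, 231, 230, 229, 225, 216, 207, 235, 227, 214, 91, 26, 26, 25]
```

Side neck centre is 344.2 (343.8 expected) and scene neck centre is about 283.5 (283.3 expected), so the flask is upright and seated. Handing in.

```bash
python3 -c "
from bench import r, viewer, read_state
print(r.close_job())"
```

```text
the job is handed in; nothing more can be done
None
```

The job is handed in at about 27.5 s: the flask stands in the large cork ring mid-pan, its neck within about 0.02 rad of upright by my camera measurement, and the tare key was pressed and released before the flask left its stand; however, I viewed 13 pictures, over the limit of 10.

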